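# Lift a freshly painted knob with the spring tongs

### The job

The paint on the drawer knobs is still wet: take the spring tongs from their rest, close them on the bare wooden neck of the blue knob and lift it upright at least 10 cm off the drying board so that its paint can be looked over. Keep the gripper off the knob itself, leave the yellow and red knobs standing where they are, and finish while still holding the blue knob up in the squeezed tongs.

Things in the scene. Friction and masses are not known exactly. Their poses are not given: they have to be found in the camera images.
- tongs_grip (a point): Where to grip the tongs: midway between the green patches (40 mm long) on the arms' outer sides, half-way up (9 mm above the underside). x points along the tongs to the jaws, z up, y across. The pivot is 90 mm behind (-x), the jaws 92 mm ahead (+x). Here the open arms measure 56 mm over their outer faces, about 42 mm when closed on a knob neck; 1 mm of squeeze closes the jaws by 2 mm.
- tongs_jaw (a point): Point midway between the two black rubber jaws of the tongs, 92 mm ahead of tongs_grip at the same height, on the tongs' middle line. The jaws are 30 mm long and 16 mm high, 50 mm apart inside when the tongs are open. Axes as tongs_grip.
- tongs_left (a joint): How far each tongs arm is squeezed in about the pivot (both move alike), rad: 0 fully open, about 0.076 when closed on a knob neck, 0.12 at the stop.
- blue_neck (a point): Middle of the blue knob's bare pale wooden neck, on its axis, 19 mm above its foot; z points up through the head. The neck is 22 mm in diameter, from 4 to 36 mm above the foot.
- yellow_neck (a point): Middle of the neck of the knob with yellow head, same size as the blue one, to be left alone.
- red_neck (a point): Middle of the neck of the knob with red head, same size as the blue one, to be left alone.
- drying_board: Fixed wooden board on two feet, 56 x 230 mm, top 28 mm above the worktop; origin at the centre of its underside, y along its length, -x side facing the robot. The three knobs stand on it in a row, about 85 mm apart, in any order.
- tongs: Steel spring tongs, 205 mm long, 18 mm high, 90 g, lying flat and open on a low wooden rest, both arms on edge side by side. A spring pushes the arms apart, about 7 N per side at the grip when open, 11 N when closed on a neck; squeezed by some millimetres they sit firmly in the hand. Origin on the underside below tongs_grip, same axes.
- tongs_rest: Fixed rest, 180 x 90 mm; origin under its centre, x along the tongs. 6 mm thick base (50 mm wide) and two 18 mm wide cross blocks, 75 mm behind and 66 mm ahead of the origin, whose tops carry the tongs' underside 30 mm above the worktop; end lips 9 mm higher stand outside the arms, so the tongs are lifted straight up. tongs_grip is above the origin within 5 mm.
- knob_blue: The knob to lift: drawer knob with blue painted head, 56 mm high, about 45 g, standing head up on the drying board; origin at its foot. Foot flange diameter 30 mm, 4 mm high; then the neck; head diameter 36 mm, from 36 to 56 mm. It slides if pushed and can tip over.
Mind the look-alikes: they are no part of the job. Leave any green or pink look-alike of the knob_blue alone.

How it is judged:
By the outcome, as a careful person would: the job done as asked, in the order asked, and still so for the second after the job is handed in, while the arm keeps its last pose, push and grip.
It also fails if it takes over 42 s, if anything falls off the work surface, if the arm or the gripper's body presses on something with over 40 N, if the wrist force passes 120 N, or if a joint passes its speed limit or range.

### The arm

A 6-joint arm with a two-finger parallel gripper is mounted at the origin on the work surface; the furniture and walls round the work are solid. World frame = base frame: x ahead of the robot, y to its left, z up, the work surface at z = 0. Lengths are in m, angles in rad, forces in N, time in s.
With the tool pointing down it reaches from about 0.275 to 0.875 m from the base axis. Payload 12.5 kg.
Tool frame: the origin (TCP) lies at the very end of the fingers, on their centre line; the grasp point (between the pads) lies 19 mm behind it; x points along the fingers, y is the direction in which the jaws open and shut, and the axes are right-handed (so a half turn about x gives the same grasp; the last joint's range is limited). The gripper opens to 85 mm and grips with 20 to 120 N. Pads are 22 mm wide; open, the fingers measure 114 mm over their backs; the gripper's body (76 mm by 85 mm) begins 54 mm behind the grasp point. The pads swing forward as they close: fully open they stand 13 mm farther back than shut.
Start: joints at [1.083, 0.351, 1.652, -0, 1.139, -0.085], TCP at [0.216, 0.506, 0.231] pointing down, gripper open.
Joint ranges: [-2.75, 2.75], [-0.79, 2.1], [0.01, 2.65], [-1.57, 4.71], [0.07, 3.14], [-2.87, 2.87]. Speed limits (rad/s): [2.22, 2.22, 2.79, 3.14, 3.14, 3.14].

### API

Orientations are given as a 3x3 rotation matrix whose columns are the frame's x, y, z axes.
In Python, from bench import manip gives the robot as it stands. Calls block until the motion is done:
- manip.move_ptp(position, orientation): joint-space move of the TCP to a pose.
- manip.move_l(position, attitude=None, max_speed=0.15): straight line of the TCP; attitude=None keeps the orientation; max_speed is the mean speed in m/s.
- manip.move_j(angles): joint-space move.
- manip.set_gripper(opening, effort=None): opening from 0.0 (shut) to 1.0 (fully open); effort is the grip in N (None keeps the last); returns when the fingers have stopped.
- manip.dwell(seconds).
- manip.inverse_kinematics(position, orientation): joint angles nearest the present ones, or None.
- manip.grab_frame(name): name is "side" or "top" or "wrist"; returns (picture, depth): 480x640x3 uint8, red, green, blue; 480x640 float32, m along the optical axis (not along the pixel's ray), 0 where there is no reading.
- manip.get_calibration(name): a dict with "camera_matrix" (3x3 intrinsics, pixels), "R" (3x3) and "t" (3): a world point X has camera coordinates R X + t. Camera axes: x right, y down, z forward; pixel columns grow to the right and rows downward; lengths in m; the calibration is good to about 2 mm. A picture is of the moment at which its call begins: read the wrist's pose just before it. get_calibration takes no time and is no camera call; for the wrist camera it gives the pose at the moment of the call.
A pose or a line that the arm cannot do raises manip.Unreachable and nothing moves.
- manip.sign_off(): hands the job in, once; it reports no verdict.
Trained networks look in the newest picture that a camera, given by its name, has taken for a name from the list of things; names that differ only in an ending like _2 or _b are one class to them, and where a whole thing is asked for, a point or a joint stands for the part that bears it (a point fixed in the world has none). Each returns a list of dicts, best first, with "confidence" (0 to 1); they miss things now and then, are a little off and sometimes report something else, mostly with a low value. They report only what shows in the picture. A call takes as long as a camera call. They do not tell look-alikes from the thing itself.
- manip.look_for(camera, name): "at" ([x, y, z] in m, in world coordinates, good to about 4 mm: the middle of the surface that is visible of it).
Readings, each from a call of its own:
- manip.current_time(): time.
- manip.current_qpos(): joint angles.
- manip.current_joint_vel(): joint speeds.
- manip.current_joint_torque(): joint torques, N m.
- manip.current_ee_pos(): TCP position.
- manip.current_tcp_rot(): TCP orientation.
- manip.current_force(): force on the tool from outside, world axes, zero at the start.
- manip.current_ft_torque(): the same for the moment, N m.
- manip.current_grip_width(): opening from 0.0 (shut) to 1.0 (fully open).
Only numpy, scipy, OpenCV 4.12 (cv2) and the standard library are available. Lean on these libraries where they do the work, as an engineer would, in place of code of your own. Each camera call takes 0.05 s, during which the arm holds its last target.

## Working session

There is one attempt and no reset: what is moved stays moved. The work goes in short steps, each a Python script; the robot and the scene stay as the last script left them, time stands still between calls to the robot, and variables do not carry over. Pictures are saved under pics/ and viewed, and the job is handed in when it is done.

```bash
ls; mkdir -p pics
cat > h.py <<'E'
import numpy as np, cv2
from bench import manip
def grab(cam,fn=None):
    c=manip.get_calibration(cam); p,d=manip.grab_frame(cam)
    if fn: cv2.imwrite('pics/'+fn,p[:,:,::-1])
    return p,d,c
def px2w(c,d,u,v):
    K=np.array(c['camera_matrix']);R=np.array(c['R']);t=np.array(c['t'])
    z=d[int(v),int(u)]
    X=np.linalg.inv(K)@np.array([u,v,1.])*z
    return R.T@(X-t)
def w2px(c,X):
    K=np.array(c['camera_matrix']);x=K@(np.array(c['R'])@np.array(X)+np.array(c['t']));return x[:2]/x[2]
E
python3 - <<'E'
from h import *
for cam in('top','side'):
    p,d,c=grab(cam,cam+'0.png')
    print(cam,-np.array(c['R']).T@np.array(c['t']))
    np.savez(cam+'0.npz',p=p,d=d)
    for n in('tongs_grip','tongs_jaw','tongs','tongs_rest','drying_board','knob_blue','blue_neck','yellow_neck','red_neck'):
        for r in manip.look_for(cam,n)[:4]: print(n,np.round(r['at'],4),round(r['confidence'],2),w2px(c,r['at']).round())
print(manip.current_time())
E
```

```text
pics
top [ 0.28986536 -0.07030936  0.98316914]
tongs_grip [ 0.4161 -0.3123  0.0484] 0.6 [449. 264.]
tongs_jaw [ 0.4131 -0.3119  0.0504] 0.93 [449. 265.]
tongs [ 0.4145 -0.3133  0.0524] 0.77 [450. 265.]
tongs_rest [ 0.4228 -0.3221  0.0079] 0.6 [449. 263.]
drying_board [ 0.5648 -0.002   0.0306] 0.68 [279. 192.]
drying_board [ 0.4151 -0.3123  0.0515] 0.46 [450. 264.]
knob_blue [0.5574 0.1607 0.0546] 0.86 [190. 195.]
knob_blue [ 0.5699 -0.0083  0.0802] 0.75 [280. 182.]
knob_blue [ 0.4752 -0.1006  0.0529] 0.66 [332. 235.]
blue_neck [ 0.5699 -0.0041  0.0785] 0.73 [278. 182.]
blue_neck [0.5606 0.1582 0.0517] 0.68 [192. 193.]
blue_neck [ 0.4725 -0.1008  0.0503] 0.6 [332. 236.]
yellow_neck [ 5.618e-01 -3.000e-04  2.860e-02] 0.7 [278. 194.]
yellow_neck [ 0.566  -0.0929  0.0851] 0.61 [327. 182.]
yellow_neck [ 0.4177 -0.3121  0.0491] 0.39 [449. 263.]
red_neck [0.5733 0.0826 0.0806] 0.75 [230. 181.]
side [ 0.1584822  -1.12893809  0.45213774]
tongs_grip [ 0.4989 -0.3771  0.0406] 0.6 [403. 303.]
tongs_jaw [ 0.5012 -0.3771  0.0396] 0.45 [404. 303.]
tongs_rest [ 0.4471 -0.3402  0.0031] 0.92 [364. 318.]
drying_board [ 0.5587 -0.0451  0.0279] 0.96 [367. 238.]
knob_blue [ 0.5724 -0.0195  0.0637] 0.81 [369. 218.]
knob_blue [0.5603 0.1575 0.0376] 0.74 [339. 207.]
knob_blue [ 0.4748 -0.1105  0.0391] 0.62 [338. 248.]
blue_neck [ 0.4758 -0.1098  0.0333] 0.91 [339. 250.]
blue_neck [0.5572 0.157  0.0355] 0.66 [338. 208.]
blue_neck [ 0.5738 -0.0122  0.0635] 0.6 [368. 217.]
yellow_neck [ 0.566  -0.0967  0.0624] 0.65 [379. 230.]
red_neck [0.5788 0.0793 0.0616] 0.64 [357. 206.]
1.0
```

Run:
```python
import cv2
a=cv2.imread('pics/top0.png')
cv2.imwrite('pics/topcrop.png',cv2.resize(a[130:350,140:540],None,fx=2,fy=2,interpolation=cv2.INTER_CUBIC))
a=cv2.imread('pics/side0.png')
cv2.imwrite('pics/sidecrop.png',cv2.resize(a[170:340,280:480],None,fx=3.5,fy=3.5,interpolation=cv2.INTER_CUBIC))
```

```text
(no output)
```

View pics/top0.png

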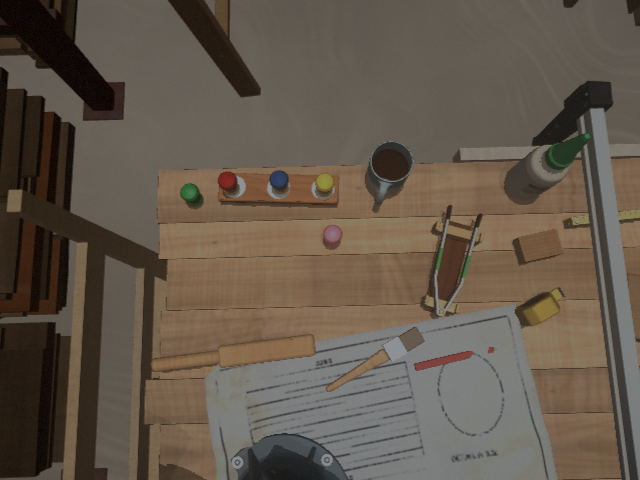

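View pics/side0.png

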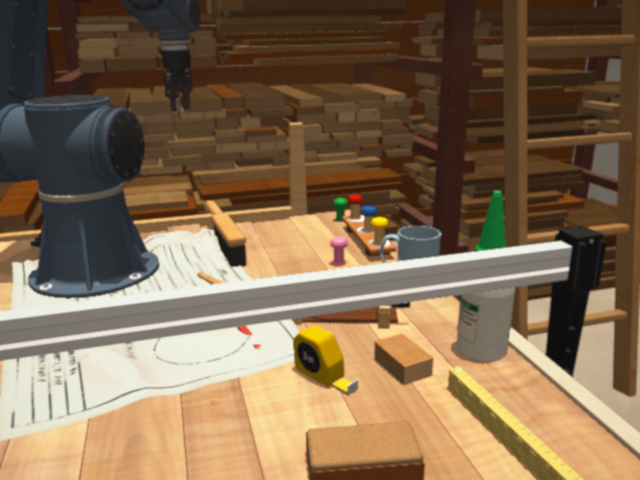

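```bash
sleep 1
```

```text
(no output)
```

View pics/topcrop.png

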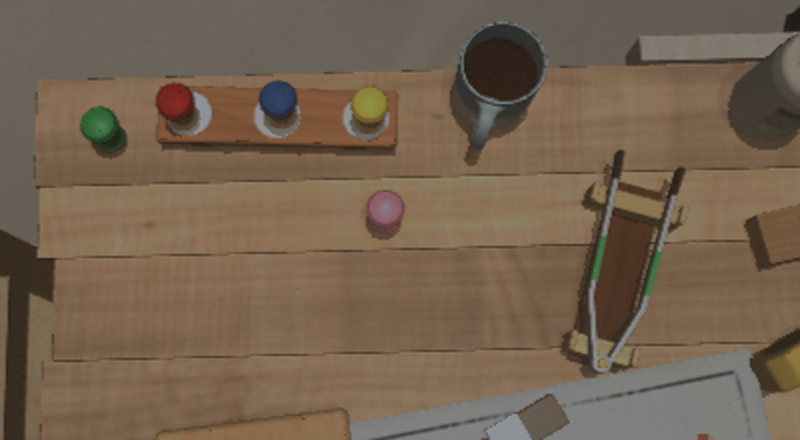

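View pics/sidecrop.png

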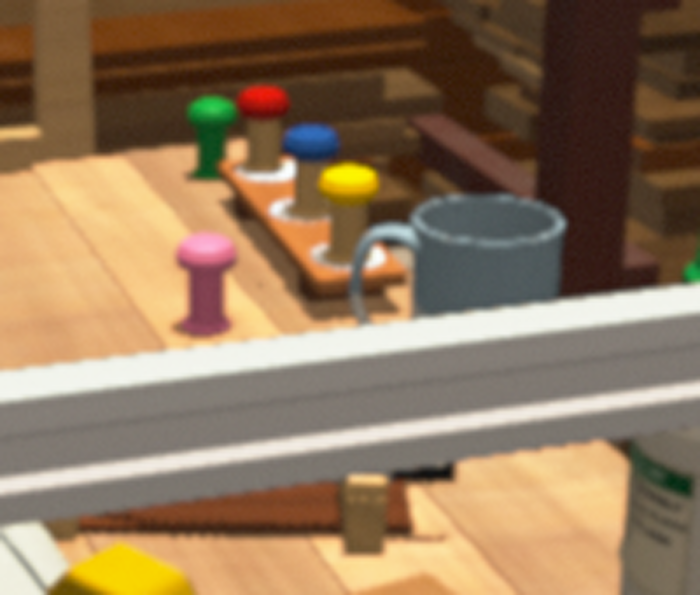

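The top view shows the tongs at about (455,262), pivot at (440,313) and jaws at (449,210)/(480,217). The board has red at (228,181), blue at (279,181) and yellow at (325,183).

Things that could be taken for the blue knob:
- green knob at (190,193), on the table
- pink knob at (332,234), on the table
- red and yellow knobs on the board

The blue-headed one on the board is the target, and the crop shows it with a pale wooden neck. A rail runs near the tongs, so I'll check its clearance.

Run:
```python
from h import *
z=np.load('top0.npz');p=z['p'];d=z['d'];c=manip.get_calibration('top')
K=np.array(c['camera_matrix']);R=np.array(c['R']);t=np.array(c['t'])
v,u=np.mgrid[:480,:640]
X=np.stack([(u-K[0,2])/K[0,0]*d,(v-K[1,2])/K[1,1]*d,d],-1)
W=(X-t)@R
np.save('W.npy',W)
print(W[181,279],W[181,228],W[183,325],W[234,332],W[193,190])
hsv=cv2.cvtColor(p,cv2.COLOR_RGB2HSV)
print('rail',[W[r,k].round(3) for r,k in((150,595),(250,607),(350,622),(100,590),(120,560))])
print('cup',W[150,390],W[155,372], W[195,378])
# arms: points z 0.042-0.06 in tongs area
m=np.zeros(d.shape,bool);m[200:320,420:490]=1
s=m&(W[...,2]>0.041)&(W[...,2]<0.06)
P=W[s];print(len(P),P[:,2].mean())
g=m&(hsv[...,0]>40)&(hsv[...,0]<85)&(hsv[...,1]>110)
n,l,st,ce=cv2.connectedComponentsWithStats(g.astype(np.uint8))
for i in range(1,n):
    if st[i,4]>15:
        q=W[(l==i)&(W[...,2]>0.035)];print('green',st[i],q.mean(0).round(4),q.min(0).round(3),q.max(0).round(3))
k=m&(p.max(2)<45)&(W[...,2]>.035)
n,l,st,ce=cv2.connectedComponentsWithStats(k.astype(np.uint8))
for i in range(1,n):
    if st[i,4]>8:
        q=W[l==i];print('black',st[i],q.mean(0).round(4))
for r,cc in((313,440),(312,440),(311,441)):print('piv',W[r,cc])
for nm,lo,hi in(('blue',100,130),('yellow',20,35)):
    b=np.zeros(d.shape,bool);b[165:205,215:345]=1
    b&=(hsv[...,0]>=lo)&(hsv[...,0]<=hi)&(hsv[...,1]>120)&(W[...,2]>.06);q=W[b];print(nm,len(q),q.min(0),q.max(0),q.mean(0))
# board
b=np.zeros(d.shape,bool);b[165:215,210:345]=1
b&=(np.abs(W[...,2]-.028)<.005);q=W[b][:,:2].astype(np.float32);print('board',cv2.minAreaRect(q))
```

```text
[ 0.5702056  -0.00670684  0.08408333] [0.57272587 0.08550265 0.08360435] [ 0.5633937  -0.08963206  0.08709933] [ 0.47538147 -0.10031038  0.05775852] [0.56009417 0.16064681 0.05587254]
rail [array([ 0.58, -0.53,  0.18]), array([ 0.415, -0.53 ,  0.177]), array([ 0.26 , -0.529,  0.184]), array([ 0.658, -0.522,  0.198]), array([ 0.678, -0.532,  0.076])]
cup [ 0.63437111 -0.21461783  0.05593907] [ 0.61269103 -0.17610249  0.09094094] [ 0.54099228 -0.18501931  0.07855048]
877 0.04778708525705232
piv [ 0.32788419 -0.2890799   0.05075274]
piv [ 0.32959341 -0.28886595  0.05218414]
piv [ 0.33113839 -0.28982693  0.05617952]
blue 127 [ 0.56390364 -0.01772765  0.07938944] [0.58979496 0.00811789 0.08902968] [ 0.57672636 -0.00411847  0.08372033]
yellow 266 [ 0.28986536 -0.10432162  0.06969387] [ 0.58569046 -0.07030936  0.98316914] [ 0.56581801 -0.08851549  0.08565314]
board ((0.573845386505127, -0.0013819187879562378), (0.22973351180553436, 0.05721782520413399), 86.8511962890625)
```

```bash
cat >> h.py <<'E'
def ori(psi,s=1):
    x=np.array([0,0,-1.]);y=s*np.array([-np.sin(psi),np.cos(psi),0]);return np.stack([x,y,np.cross(x,y)],1)
E
python3 - <<'E'
from h import *
print(manip.current_tcp_rot().round(2), manip.current_grip_width())
psi=np.radians(-14.5)
for s in(1,-1):
    for pos,ps in(([.417,-.312,.25],psi),([.417,-.312,.016],psi),([.478,-.004,.03],0),([.40,-.004,.2],0)):
        q=manip.inverse_kinematics(np.array(pos),ori(ps,s));print(s,pos,None if q is None else np.round(q,2))
E
```

```text
[[ 0.    0.39  0.92]
 [-0.    0.92 -0.39]
 [-1.   -0.    0.  ]] 0.9994518133200827
1 [0.417, -0.312, 0.25] [-0.73  0.28  1.7  -0.    1.16 -2.05]
1 [0.417, -0.312, 0.016] [-0.73  0.63  1.86 -0.    0.65 -2.05]
1 [0.478, -0.004, 0.03] [-0.11  0.55  1.97 -0.    0.62 -1.68]
1 [0.4, -0.004, 0.2] [-0.13  0.12  2.05 -0.    0.98 -1.7 ]
-1 [0.417, -0.312, 0.25] [-0.73  0.28  1.7  -0.    1.16  1.09]
-1 [0.417, -0.312, 0.016] [-0.73  0.63  1.86 -0.    0.65  1.09]
-1 [0.478, -0.004, 0.03] [-0.11  0.55  1.97 -0.    0.62  1.46]
-1 [0.4, -0.004, 0.2] [-0.13  0.12  2.05 -0.    0.98  1.44]
```

Run:
```python
from h import *
c=manip.get_calibration('wrist');R=np.array(c['R']);C=-R.T@np.array(c['t'])
T=manip.current_tcp_rot();print('cam in tool',T.T@(C-manip.current_ee_pos()),'opt axis in tool',T.T@R[2])
```

```text
cam in tool [-0.1411706   0.00044581 -0.06767109] opt axis in tool [ 9.63095236e-01 -3.50256954e-04  2.69160630e-01]
```

Run:
```python
from h import *
psi=np.radians(-14.5)
manip.move_ptp(np.array([.417,-.312,.22]),ori(psi,-1))
p,d,c=grab('wrist','w1.png');np.savez('w1.npz',p=p,d=d,**c)
print(c['camera_matrix'])
for n in('tongs_grip','tongs_jaw','tongs','tongs_rest'):
    for r in manip.look_for('wrist',n)[:3]: print(n,np.round(r['at'],4),round(r['confidence'],2),w2px(c,r['at']).round())
print(manip.current_time(),manip.current_ee_pos())
```

```text
[[331.5878847    0.         318.86404812]
 [  0.         331.5878847  239.5387506 ]
 [  0.           0.           1.        ]]
tongs_grip [ 0.4263 -0.3148  0.0451] 0.58 [320. 210.]
tongs_jaw [ 0.425  -0.314   0.0461] 0.9 [320. 212.]
tongs [ 0.4203 -0.3176  0.0441] 0.87 [324. 215.]
tongs_rest [ 0.4359 -0.3207  0.008 ] 0.62 [323. 194.]
4.2083 [ 0.41715606 -0.31179449  0.22000834]
```

View pics/w1.png

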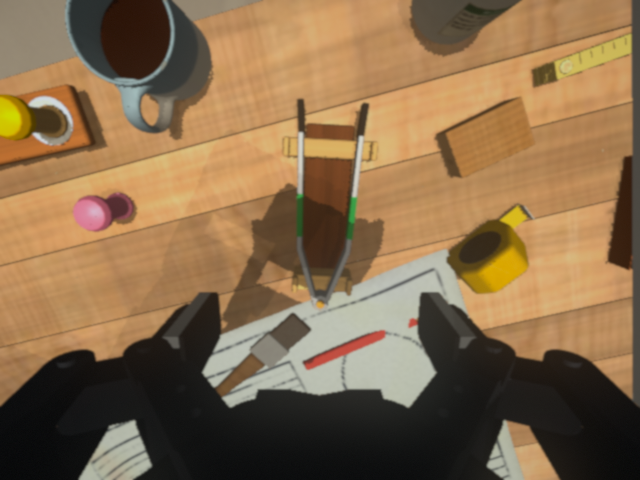

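The wrist view shows the tongs with the pivot at (320,298), green patches at (300,212)/(351,217) and jaw tips at (301,100)/(364,104).

Run:
```python
from h import *
z=np.load('w1.npz');p=z['p'];d=z['d'];c={k:z[k] for k in('camera_matrix','R','t')}
K,R,t=c['camera_matrix'],c['R'],c['t'];C=-R.T@t
def ray(u,v,h=.048):
    r=R.T@np.linalg.inv(K)@np.array([u,v,1.]);return C+r*(h-C[2])/r[2]
hsv=cv2.cvtColor(p,cv2.COLOR_RGB2HSV)
m=np.zeros(d.shape,np.uint8);m[185:260,285:370]=1
g=(m>0)&(hsv[...,0]>40)&(hsv[...,0]<85)&(hsv[...,1]>100)
n,l,st,ce=cv2.connectedComponentsWithStats(g.astype(np.uint8))
G=[]
for i in range(1,n):
    if st[i,4]>20: print(st[i],ce[i]);G.append((ray(*ce[i]),np.median(d[l==i])));print(G[-1], px2w(c,d,*ce[i]))
m[:]=0;m[90:150,290:375]=1
k=(m>0)&(p.max(2)<60)
n,l,st,ce=cv2.connectedComponentsWithStats(k.astype(np.uint8))
J=[]
for i in range(1,n):
    if st[i,4]>40: print(st[i],ce[i]);J.append(ray(*ce[i]));print(J[-1],px2w(c,d,*ce[i]))
print('piv',ray(320,298),px2w(c,d,320,298))
cv2.imwrite('pics/w1c.png',cv2.resize(p[85:310,270:400,::-1],None,fx=2.6,fy=2.6,interpolation=cv2.INTER_CUBIC))
```

```text
[296 194   8  42 249] [299.4939759  214.45381526]
(array([ 0.42794001, -0.29479551,  0.048     ]), np.float32(0.32074907)) [ 0.42737952 -0.29446104  0.04489182]
[346 197  11  42 280] [350.91071429 217.33571429]
(array([ 0.41287336, -0.34200042,  0.048     ]), np.float32(0.32138878)) [ 0.41236169 -0.342097    0.0457601 ]
piv [ 0.33804467 -0.29208371  0.048     ] [ 0.33717936 -0.29186845  0.04614854]
```

View pics/w1c.png

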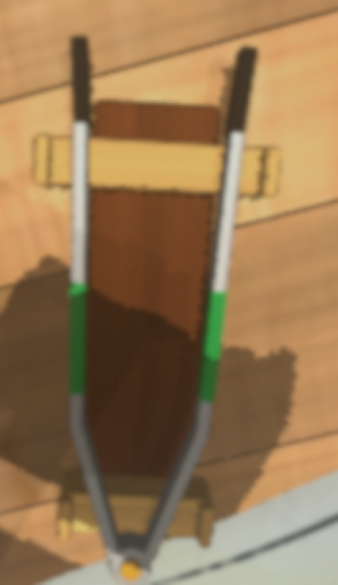

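Run:
```python
from h import *
z=np.load('w1.npz');d=z['d'];c={k:z[k] for k in('camera_matrix','R','t')}
K,R,t=c['camera_matrix'],c['R'],c['t'];C=-R.T@t
def ray(u,v,h=.048):
    r=R.T@np.linalg.inv(K)@np.array([u,v,1.]);return C+r*(h-C[2])/r[2]
f=lambda a,b:ray(270+a/2.6,85+b/2.6)
a=(f(79,38)+f(83,120))/2;b=(f(246,50)+f(237,130))/2
print(a,b,np.linalg.norm(a-b))
J=(a+b)/2;G=np.array([.4204,-.3184,.048]);P=np.array([.338,-.2921,.048])
for q,r in((J,G),(G,P),(J,P)):v=q-r;print(np.linalg.norm(v),np.degrees(np.arctan2(v[1],v[0])))
```

```text
[ 0.5136883  -0.31985512  0.048     ] [ 0.49658037 -0.37214474  0.048     ] 0.05501714189247068
0.08911600880815795 -18.04162648169316
0.08649537559893011 -17.70177045919663
0.17561061224173377 -17.874234298610855
```

Run:
```python
from h import *
psi=np.radians(-17.9);G=np.array([.4204,-.3184])
manip.move_ptp(np.array([*G,.10]),ori(psi,-1))
manip.move_l(np.array([*G,.017]),max_speed=.08)
print(manip.current_force())
manip.set_gripper(.58,effort=40)
print(manip.current_grip_width(),manip.current_grip_width()*85,manip.current_force(),manip.current_time())
p,d,c=grab('wrist','w2.png')
```

```text
[-0.20904542 -0.09922829 -0.0804368 ]
0.5891370393124182 50.07664834155555 [-0.75940286  0.43779703  8.83227125] 6.4
```

View pics/w2.png

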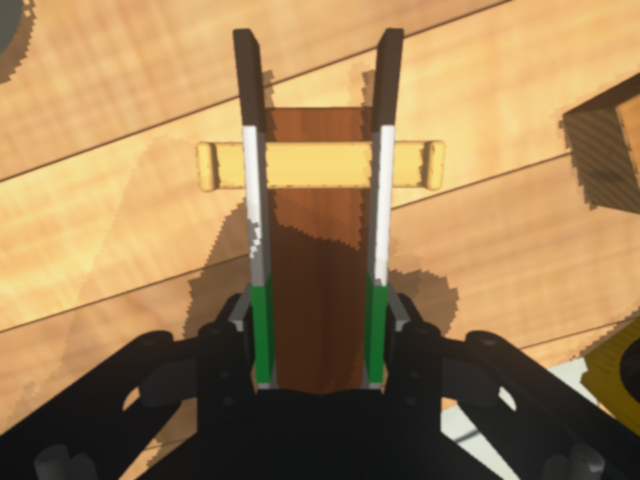

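Run:
```python
from h import *
G=np.array([.4204,-.3184])
manip.move_l(np.array([*G,.14]),max_speed=.12)
print(manip.current_grip_width(),manip.current_force())
manip.move_ptp(np.array([.42,-.075,.22]),ori(np.radians(-3),-1))
p,d,c=grab('wrist','w3.png');np.savez('w3.npz',p=p,d=d,ee=manip.current_ee_pos(),rot=manip.current_tcp_rot(),**c)
for n in('tongs_jaw','tongs','knob_blue','blue_neck','yellow_neck','red_neck','drying_board'):
    for r in manip.look_for('wrist',n)[:3]: print(n,np.round(r['at'],4),round(r['confidence'],2),w2px(c,r['at']).round())
print(manip.current_time(),manip.current_grip_width(),manip.current_ee_pos())
```

```text
0.5842501782377166 [1.05273236 0.4138062  0.17415827]
tongs_jaw [ 0.4744 -0.0594  0.2482] 0.79 [263. 195.]
tongs_jaw [ 0.4371 -0.3154  0.0065] 0.26 [544. 185.]
tongs [ 0.4686 -0.0634  0.2452] 0.82 [277. 210.]
knob_blue [ 0.5717 -0.0072  0.0808] 0.91 [217.  37.]
knob_blue [ 0.4787 -0.098   0.0529] 0.67 [340. 157.]
knob_blue [0.5655 0.1567 0.0498] 0.67 [37. 69.]
blue_neck [ 0.4813 -0.0988  0.0492] 0.72 [341. 154.]
blue_neck [0.5639 0.155  0.0517] 0.72 [38. 70.]
blue_neck [ 0.5729 -0.0076  0.0758] 0.7 [219.  38.]
yellow_neck [ 0.5679 -0.0862  0.0838] 0.78 [323.  35.]
red_neck [0.5698 0.0844 0.084 ] 0.74 [94. 46.]
drying_board [0.5668 0.0176 0.0312] 0.7 [207.  63.]
9.025 0.5806669406895143 [ 0.42001097 -0.07533667  0.21985218]
```

View pics/w3.png

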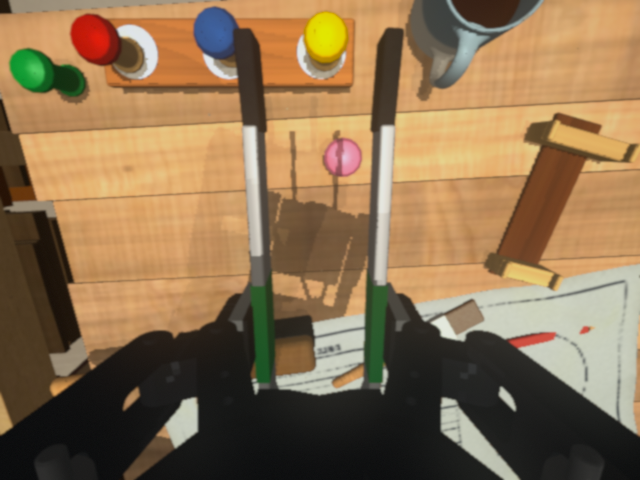

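The view shows the tongs held squarely, with jaws at (249,80)/(387,80). The blue head is at (216,33), yellow at (326,37), red at (95,40) and pink at (343,157).

Run:
```python
from h import *
z=np.load('w3.npz');p=z['p'];d=z['d'];c={k:z[k] for k in('camera_matrix','R','t')};ee=z['ee'];T=z['rot']
K,R,t=c['camera_matrix'],c['R'],c['t'];C=-R.T@t
def ray(u,v,h=.048):
    r=R.T@np.linalg.inv(K)@np.array([u,v,1.]);return C+r*(h-C[2])/r[2]
print('heads',ray(216,33,.074),ray(326,37,.074),ray(95,40,.074))
v,u=np.mgrid[:480,:640]
W=(np.stack([(u-K[0,2])/K[0,0]*d,(v-K[1,2])/K[1,1]*d,d],-1)-t)@R
hsv=cv2.cvtColor(p,cv2.COLOR_RGB2HSV)
from scipy.optimize import least_squares
for nm,lo,hi,bx in(('blue',100,130,(190,240)),('yellow',20,35,(300,352))):
    m=np.zeros(d.shape,bool);m[0:66,bx[0]:bx[1]]=1
    m&=(hsv[...,0]>=lo)&(hsv[...,0]<=hi)&(hsv[...,1]>120)&(W[...,2]>.058)&(W[...,2]<.1)
    q=W[m];print(nm,len(q),q.min(0),q.max(0),np.median(q,0))
    cc,rad=cv2.minEnclosingCircle(np.argwhere(m)[:,::-1].astype(np.int32));print(cc,rad,ray(*cc,.074))
# jaws in tool frame
for name,x0,x1 in(('L',232,268),('R',370,406)):
    m=np.zeros(d.shape,bool);m[25:135,x0:x1]=1
    m&=(p.max(2)<70)&(W[...,2]>.2);q=(W[m]-ee)@T;print(name,len(q),q.min(0),q.max(0),q.mean(0))
for name,x0,x1 in(('gL',240,280),('gR',360,395)):
    m=np.zeros(d.shape,bool);m[270:400,x0:x1]=1
    m&=(hsv[...,0]>40)&(hsv[...,0]<85)&(hsv[...,1]>100);q=(W[m]-ee)@T;print(name,len(q),q.min(0),q.max(0),q.mean(0))
```

```text
heads [ 0.57663469 -0.00514557  0.074     ] [ 0.56946474 -0.08898085  0.074     ] [0.57684327 0.08832547 0.074     ]
blue 1354 [ 0.56181195 -0.01958077  0.07659017] [0.59164319 0.00918789 0.08416853] [ 0.57628779 -0.00589531  0.08093577]
(214.3360595703125, 30.344263076782227) 22.3842716217041 [ 0.57848223 -0.00412358  0.074     ]
yellow 1840 [ 0.55211038 -0.10526912  0.06742056] [ 0.58692133 -0.07189029  0.08438942] [ 0.56767923 -0.08821873  0.08021877]
(325.0, 37.06730651855469) 26.239469528198242 [ 0.56945975 -0.08821309  0.074     ]
L 2126 [-0.14131135 -0.02671324 -0.10399172] [-0.01489243 -0.00041551 -0.06921176] [-0.02691746 -0.02222096 -0.08999955]
R 1796 [-0.14131135 -0.00041551 -0.10352422] [-0.01705649  0.0249363  -0.06921176] [-0.02738532  0.0206999  -0.09111574]
gL 1899 [-0.14131135 -0.06748933 -0.06921176] [ 0.19909826 -0.00041551  0.14602365] [-0.02614699 -0.02221695  0.00044674]
gR 1666 [-0.14131135 -0.00041551 -0.06921176] [-0.01606327  0.02520601  0.0218585 ] [-0.0281741   0.02135365 -0.00129121]
```

```bash
cat >> h.py <<'E'
psi3=np.radians(-3);F=np.array([np.cos(psi3),np.sin(psi3)]);N=np.array([.5765,-.0048]);GP=N-.0905*F+np.array([.0007*.05,-.0007])*0
E
python3 - <<'E'
from h import *
O=ori(psi3,-1);S=GP-.085*F
manip.move_ptp(np.array([*S,.12]),O)
manip.move_l(np.array([*S,.030]),max_speed=.12)
manip.move_l(np.array([*(GP-.0),.030]),max_speed=.08)
print(manip.current_force(),manip.current_grip_width(),manip.current_ee_pos(),GP)
p,d,c=grab('wrist','w4.png')
p,d,c=grab('side','s4.png');cv2.imwrite('pics/s4c.png',cv2.resize(p[170:300,280:460,::-1],None,fx=4,fy=4,interpolation=cv2.INTER_CUBIC))
print(manip.current_time())
E
```

```text
[-0.42383188  0.83370356 -0.8696464 ] 0.5795010366164105 [ 4.85668809e-01 -6.87391127e-06  2.99406591e-02] [ 4.86124027e-01 -6.35959600e-05]
11.825
```

View pics/w4.png

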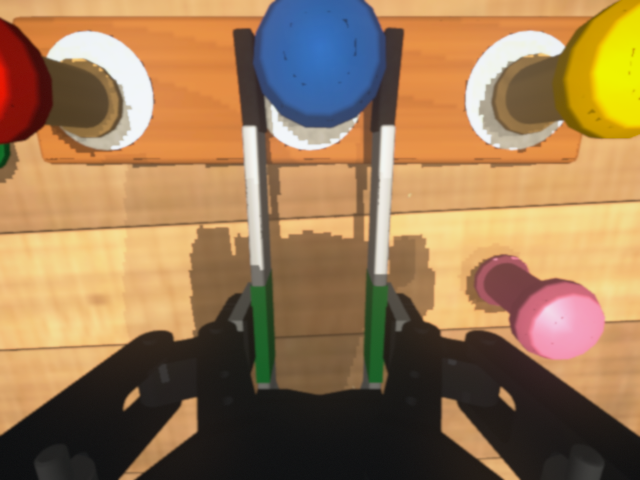

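View pics/s4c.png

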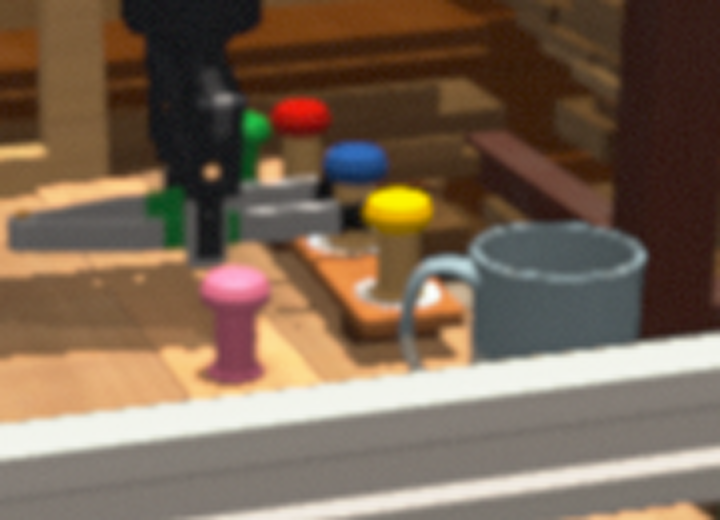

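Run:
```python
from h import *
c=manip.get_calibration('wrist');K,R,t=[np.array(c[k]) for k in('camera_matrix','R','t')];C=-R.T@t
def ray(u,v,h):
    r=R.T@np.linalg.inv(K)@np.array([u,v,1.]);return C+r*(h-C[2])/r[2]
print('head',ray(319,55,.074),ray(319,55,.08))
print('jaw tips/back',[ray(*a).round(4) for a in((245,31,.057),(395,31,.057),(254,128,.057),(384,128,.057))])
c=manip.get_calibration('side')
for X in([.5765,-.035,.041],[.5765,-.035,.057],[.592,-.035,.049],[.562,-.035,.049],[.5765,-.0048,.047],[.5765,-.0048,.084],[.5765,-.0048,.064],[.4857,-.025,.03],[.4857,-.025,.049]):
    u=w2px(c,X);print(X,((u-[280,170])*4).round())
```

```text
head [ 0.57799411 -0.00475454  0.074     ] [ 0.57657143 -0.00467764  0.08      ]
jaw tips/back [array([0.5897, 0.0171, 0.057 ]), array([ 0.5874, -0.0284,  0.057 ]), array([0.5617, 0.0174, 0.057 ]), array([ 0.5595, -0.0251,  0.057 ])]
[0.5765, -0.035, 0.041] [372. 239.]
[0.5765, -0.035, 0.057] [372. 211.]
[0.592, -0.035, 0.049] [399. 222.]
[0.562, -0.035, 0.049] [347. 228.]
[0.5765, -0.0048, 0.047] [353. 211.]
[0.5765, -0.0048, 0.084] [354. 147.]
[0.5765, -0.0048, 0.064] [353. 182.]
[0.4857, -0.025, 0.03] [205. 270.]
[0.4857, -0.025, 0.049] [205. 236.]
```

The wrist view has the blue head at (319,55), centred between the jaws at columns 245 and 395. The side crop shows the near jaw at about (350,216), some 3 mm high, so I'll lower 4 mm, advance 1.5 mm and squeeze.

Run:
```python
from h import *
T=GP+.0015*F
manip.move_l(np.array([*T,.026]),max_speed=.05)
print(manip.current_force())
manip.set_gripper(.40,effort=40)
print(manip.current_force(),manip.current_grip_width(),manip.current_grip_width()*85,manip.current_ee_pos())
p,d,c=grab('wrist','w5.png')
p,d,c=grab('side','s5.png');cv2.imwrite('pics/s5c.png',cv2.resize(p[170:300,280:460,::-1],None,fx=4,fy=4,interpolation=cv2.INTER_CUBIC))
print(manip.current_time())
```

```text
[-0.19109952 -0.4280966  -0.84934494]
[-0.50832413  0.11017531 -0.41885557] 0.47310568977379514 40.21398363077259 [ 4.87566031e-01 -1.42026415e-04  2.60197119e-02]
12.4
```

View pics/w5.png

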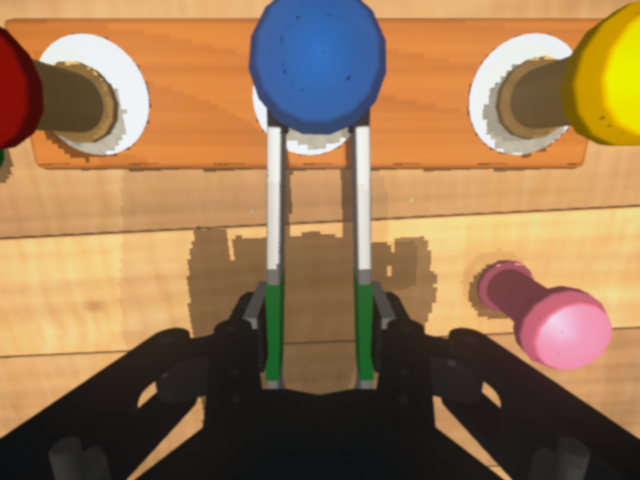

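View pics/s5c.png

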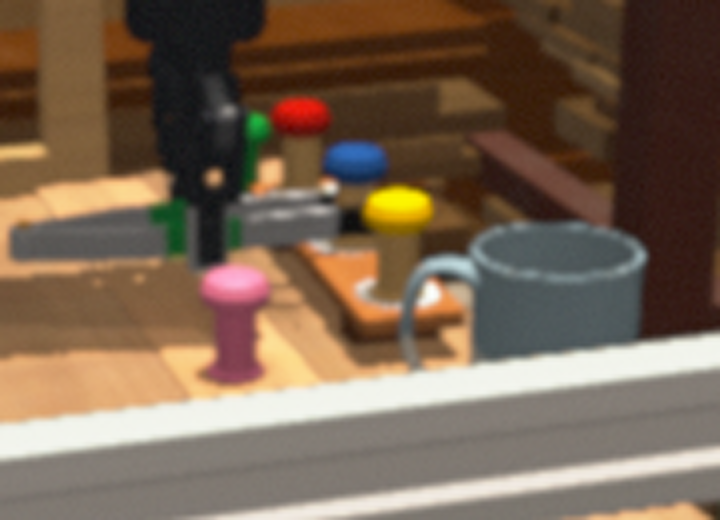

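Run:
```python
from h import *
T=GP+.0015*F
manip.move_l(np.array([*T,.045]),max_speed=.04)
print(manip.current_force(),manip.current_grip_width())
manip.move_l(np.array([*T,.18]),max_speed=.08)
manip.dwell(.5)
print(manip.current_force(),manip.current_grip_width(),manip.current_ee_pos())
p,d,c=grab('wrist','w6.png')
p,d,c=grab('side','s6.png');cv2.imwrite('pics/s6c.png',cv2.resize(p[110:280,250:450,::-1],None,fx=3.5,fy=3.5,interpolation=cv2.INTER_CUBIC))
for n in('knob_blue','yellow_neck','red_neck'):
    for r in manip.look_for('side',n)[:3]: print(n,np.round(r['at'],4),round(r['confidence'],2))
print(manip.current_time())
```

```text
[-0.6141862   0.32771155 -2.19602788] 0.4730740784409277
[ 0.91284391  0.23726139 -1.68541778] 0.4728809794697802 [ 4.87646224e-01 -1.40657474e-04  1.80004012e-01]
knob_blue [0.5572 0.1564 0.0394] 0.63
knob_blue [ 0.4768 -0.1103  0.0386] 0.58
knob_blue [ 0.5751 -0.0155  0.2251] 0.54
yellow_neck [ 0.565  -0.0982  0.0645] 0.77
red_neck [0.5777 0.0803 0.0607] 0.6
15.6167
```

View pics/w6.png

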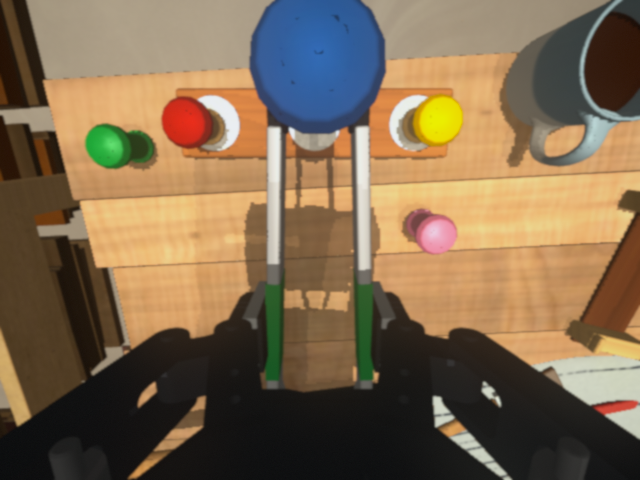

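View pics/s6c.png

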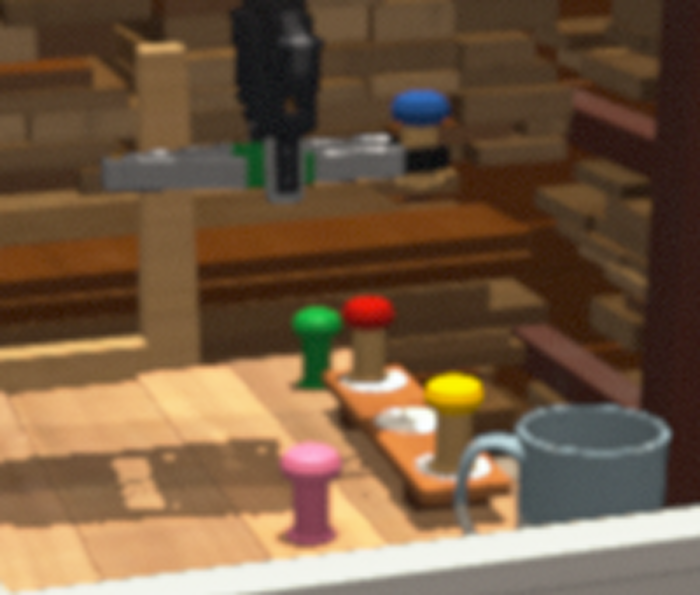

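The blue knob at (420,107) in the side crop is upright, with the jaws around its neck. It is about 15 cm up, well clear of the board, and red and yellow are still standing in place. I'll hand it in.

Run:
```python
from h import *
print(manip.current_grip_width(),manip.current_time());manip.sign_off()
```

```text
0.4712283373543677 15.6167
the job is handed in; nothing more can be done
```

The job is done and handed in at 15.6 s. The arm took the tongs from their rest, closed them on the blue knob's bare neck and lifted it about 15 cm off the board, still held in the squeezed tongs.

- **Hold:** the last pictures show the knob upright with the jaws on its neck. The grip stayed at about 40 mm through the lift, where about 42 mm was expected. That is well short of the fully closed stop, so the tongs are on the neck.
- **Other knobs:** red, yellow, green and pink were all standing where they had been, and the gripper did not touch the blue knob.
- **Disagreements:** before squeezing, the side camera showed the jaws about 3 mm higher than I had calculated, so I lowered them 4 mm. In the final side view, the network ranked the green and pink look-alikes above the lifted blue knob. I chose by colour and position instead.

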